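# Tip a tube of spacers into the V-trough

### The arm

A 7-joint arm with a two-finger parallel gripper is mounted at the origin on the work surface. World frame = base frame: x ahead of the robot, y to its left, z up, the work surface at z = 0. Lengths are in m, angles in rad, forces in N, time in s.
With the tool pointing down it reaches from about 0.425 to 0.875 m from the base axis. Payload 4.7 kg.
Tool frame: the origin (TCP) lies midway between the tips of the shut fingers; the grasp point (between the pads) lies 19 mm behind it; z points along the fingers, y is the direction in which the jaws open and shut (so a half turn about z gives the same grasp; the last joint's range is limited). The gripper opens to 87 mm and grips with 3 to 60 N. Pads are 19 mm wide; open, the fingers measure 117 mm over their backs; the gripper's body (75 mm by 190 mm) begins 51 mm behind the grasp point.
Start: joints at [-1.329, 0.321, -0.07, 1.45, 0.023, 1.371, -0.057], TCP at [0.147, 0.633, 0.223] pointing down, gripper open.
Joint ranges: [-2.86, 2.86], [-0.3, 2.09], [-1.38, 1.24], [0.06, 2.45], [-1.56, 4.7], [0.09, 2.05], [-2.69, 2.69]. Speed limits (rad/s): [2.57, 2.57, 3.14, 3.14, 3.14, 3.14, 3.14].

### API

Orientations are given as a rotation vector (axis times angle).
In Python, from bench import get_state, eyes, job gives the robot as it stands. The module is installed in compiled form; this text tells all that it offers.
- The arm moves only by the shell command python3 -m jog 'ROWS' [FORCE]. ROWS is JSON, a list that holds one entry, the list of rows, each a list of 5 numbers: the opening, from 0 (shut) to 1 (fully open), then the shift along the tool's x, y, z in units of 40 mm (1.0 is 40 mm), then the turn about the tool's z in units of 5 degrees (1.0 is 5 degrees). In form: [[[jaw, dx, dy, dz, turn], ...]]. A call has 1 to 10 rows; each row shifts and turns the commanded pose from where the row before left it, along the tool's axes as they then stand; what a row does not reach is not made up. A row lasts 1/8 s, in which the tool goes at most 62.5 mm and 10.7 degrees, less where a joint would pass 70% of its speed; a pose out of reach is approached as far as the arm can. A call is refused whole if a number of a shift passes 1 or a number of a turn 1, either way. A call with a gripper value outside its range is refused whole. The fingers move at their own pace and stop on an object; FORCE is the grip in N (left out, the last holds). Time passes only in rows, so rows that do not move let the fingers close. It gives the time, the measured TCP pose, the force and the opening at its end, in the units of the state.
- get_state(): the state, without advancing time (a new reading comes with each control period).
- eyes.get_image(name): name is "scene" or "top" or "wrist"; returns (picture, depth): 400x640x3 uint8, red, green, blue; 400x640 float32, m along the optical axis (not along the pixel's ray), 0 where there is no reading.
- eyes.camera_params(name): a dict with "camera_matrix" (3x3 intrinsics, pixels), "pose" (4x4, takes a point from camera to world coordinates); the wrist camera has in their place "mount" (4x4, takes a point from camera to tool coordinates, whose origin is the TCP and whose axes are the flange's). Camera axes: x right, y down, z forward; pixel columns grow to the right and rows downward; lengths in m; the calibration is good to about 2 mm. A picture is of the moment at which its call begins: read the wrist's pose just before it. camera_params takes no time and is no camera call.
- job.close_job(): hands the job in, once; it reports no verdict.
The state is a dict: "time": time; "joint_positions": joint angles; "qd": joint speeds; "joint_torque": joint torques, N m; "position": TCP position; "tool_rot": TCP orientation; "ft_force": force on the tool from outside, world axes, zero at the start; "torque": the same for the moment, N m; "grip_width": opening from 0.0 (shut) to 1.0 (fully open).
Only numpy, scipy, OpenCV 4.12 (cv2) and the standard library are available. Lean on these libraries where they do the work, as an engineer would, in place of code of your own. Each camera call takes 0.05 s, during which the arm holds its last target. There are 200 camera calls.

### The job

Take the open blue tube of brass spacers out of the rack, set it down leaning in the yellow rest with its mouth up and let go, then take it again across its sides and, with its mouth held low over the upper half of the V-trough, tip it so that all four spacers slide out into one line along the fold, end to end against the stop. Then lay the empty tube flat inside the white tray and let go; leave the capped tubes and everything else on the bench where they are.

Things in the scene. Friction and masses are not known exactly. Their poses are not given: they have to be found in the camera images.
- tube: Open blue square tube, 30 x 30 x 140 mm, wall 2.5 mm, 0.33 kg full. Origin at the centre of its closed base, z along it to the mouth, x and y square to its sides. Starts upright in any of the rack's 3 pockets, sides within 0.04 rad of the rack's axes, the spacers stacked inside (top 124 mm above the base). Slippery inside: they slide out with the mouth 5 to 10 degrees below level.
- tube_mouth (a point): Centre of the tube's open mouth, 140 mm along the tube's z from its base.
- tube_mid (a point): Centre of the tube's length, on its axis, 70 mm from its base.
- spacer0: One of four alike brass spacers, plain cylinder 20 mm in diameter, 30 mm long, slippery; origin at its centre, z along its axis. Starts inside the tube.
- spacer1: One of four alike brass spacers, plain cylinder 20 mm in diameter, 30 mm long, slippery; origin at its centre, z along its axis. Starts inside the tube.
- spacer2: One of four alike brass spacers, plain cylinder 20 mm in diameter, 30 mm long, slippery; origin at its centre, z along its axis. Starts inside the tube.
- spacer3: One of four alike brass spacers, plain cylinder 20 mm in diameter, 30 mm long, slippery; origin at its centre, z along its axis. Starts inside the tube.
- rack: Fixed dark steel rack, 124 (x) x 44 (y) x 70 mm high, three pockets 36 mm wide in a row at x = -40, 0, 40 mm, floor 4 mm thick. Origin on the table under its centre. Holds the open tube and two capped ones in any order, only 8 mm apart along x; the tubes' free sides face its +y and -y.
- rest: Fixed yellow stand of the sloped rest: base plate 150 (x) x 70 mm, 10 mm thick, with two thin posts that carry the seat. Origin on the table under its centre; the leaning tube's mouth points along its +x and up.
- rest_seat: Steel seat, leaning 45 degrees; origin 60 mm above the table. A seated tube has its base centre here and its z along this z (45 degrees up, towards the stand's +x). Foot plate at z = 0; a back rail 24 mm wide (y), 120 mm long, carries the tube's underside at x = +15 mm (tube on its -x side); side guides at y = +-19 mm, 35 mm long from the foot; above them the tube's y sides are free.
- trough: Fixed green stand of the V-trough, base plate 235 (x) x 90 mm; origin on the table under its centre; +x is the downhill direction, level.
- trough_v: Aluminium V-trough, 240 mm long, two walls 58 mm wide at 90 degrees (82 mm over the top, 41 mm deep), sloping 22 degrees. Origin on the fold at the stop's inner face, low end, 37 mm above the table; x along the fold, downhill (open upper end at x = -240 mm); z square to the fold, up out of the V. Stop plate 38 mm high. A spacer in the fold has its centre at z = 14 mm and slides down by itself.
- tray: Fixed flat white tray for empties, 220 (x) x 130 (y) x 22 mm high, wall and floor 4 mm thick; origin on the table under its centre.
- capped_a: Blue tube like the open one but closed with a red cap 34 mm wide, 148 mm tall in all; stands in the rack. Origin at its base centre. Leave it.
- capped_b: Same as capped_a. Leave it.
- oil: Grey bottle with red cap, 56 mm in diameter, 150 mm tall; origin at its base. Bystander.
- carton: Cardboard carton 90 x 70 x 60 mm; origin at its base centre. Bystander.
- tape: Orange roll of tape lying flat, 90 mm across, 24 mm high; origin at its base. Bystander.
- wrench: Steel spanner 150 mm long lying along its x between rack and rest. Bystander.
- cup: Steel cup, 76 mm across, 50 mm high; origin at its base. Bystander.
Mind the look-alikes: they are no part of the job. Several things have the shape of the rest; the one meant has the colours described above.

How it is judged:
By the outcome, as a careful person would: the job done as asked, in the order asked, and still so for the second after the job is handed in, with the robot touching nothing.
It also fails if it takes over 61 s, if anything falls off the work surface, if the arm or the gripper's body presses on something with over 40 N, if the wrist force passes 120 N, or if a joint passes its speed limit or range.

## Working session

There is one attempt and no reset: what is moved stays moved. The work goes in short steps, Python scripts to look and compute and a shell command to move; the robot and the scene stay as the last step left them, time stands still between calls to the robot, and variables do not carry over. Pictures are saved under pics/ and viewed, about 8 in all and at most 12, crops included, and the job is handed in when it is done.

```bash
mkdir -p pics; cat > h.py <<'E'
import numpy as np, cv2
from bench import get_state, eyes, job
from scipy.spatial.transform import Rotation as R
def shot(n,fn):
    s=get_state(); im,d=eyes.get_image(n); p=eyes.camera_params(n)
    if 'pose' in p: T=np.array(p['pose'])
    else:
        W=np.eye(4); W[:3,:3]=R.from_rotvec(s['tool_rot']).as_matrix(); W[:3,3]=s['position']; T=W@np.array(p['mount'])
    np.savez(f'{fn}.npz',im=im,d=d,K=np.array(p['camera_matrix']),T=T)
    cv2.imwrite(f'pics/{fn}.png',im[:,:,::-1]); return im
def load(fn):
    z=np.load(f'{fn}.npz'); d=z['d'];K=z['K'];T=z['T']
    v,u=np.mgrid[:d.shape[0],:d.shape[1]]
    P=np.stack([(u-K[0,2])/K[0,0]*d,(v-K[1,2])/K[1,1]*d,d],-1)
    return z['im'],P@T[:3,:3].T+T[:3,3],d,K,T
E
python3 - <<'E'
from h import *
print(get_state())
a=shot('top','top0'); b=shot('scene','scene0')
for n in('top0','scene0'):
    im,P,d,K,T=load(n); print(n,K,T)
E
```

```text
{'time': 0.0, 'joint_positions': array([-1.32895412,  0.32180061, -0.07007599,  1.45169058,  0.02260799,
        1.37077834, -0.05691872]), 'qd': array([ 0.00129509,  0.00097468, -0.00064338,  0.00153377, -0.00225897,
       -0.0005186 ,  0.00114031]), 'joint_torque': array([ 5.13352497e-04, -4.91285312e+01, -4.03651586e-01, -3.12528241e+01,
       -6.38721278e-02,  4.38306481e-02,  1.87451633e-04]), 'position': array([0.14668774, 0.63266285, 0.22146816]), 'tool_rot': array([-3.56943243e-01, -3.12114109e+00,  2.96417096e-03]), 'ft_force': array([-0.19126458, -0.47932194, -0.51464186]), 'torque': array([-0.06439167, -0.01717588, -0.02501727]), 'grip_width': 1.000353698160877}
top0 [[392.54384017   0.         318.92420363]
 [  0.         392.54384017 199.12887785]
 [  0.           0.           1.        ]] [[-0.01753513 -0.98625341  0.16430681  0.34454619]
 [-0.99973828  0.01970978  0.01161422  0.01743924]
 [-0.01469301 -0.16406015 -0.98634091  1.09853945]
 [ 0.          0.          0.          1.        ]]
scene0 [[396.52719371   0.         321.78714509]
 [  0.         396.52719371 198.58397813]
 [  0.           0.           1.        ]] [[-0.2115372   0.83079183 -0.51481739  1.07658504]
 [ 0.97725134  0.17158484 -0.12465339  0.15575895]
 [-0.01522616 -0.52947481 -0.848189    1.02647757]
 [ 0.          0.          0.          1.        ]]
```

View pics/top0.png

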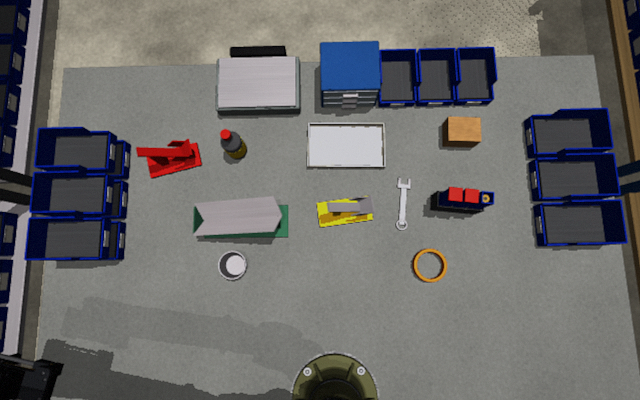

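View pics/scene0.png

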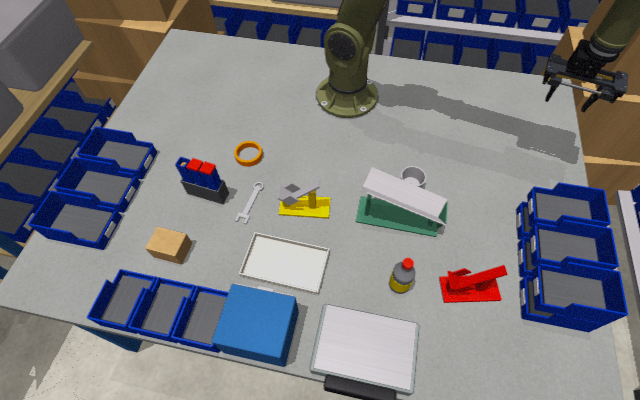

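Top view: the rack is at (465,200), with the open tube's dark mouth at (487,198) and two red caps at (455,195) and (471,195). The yellow rest is at (345,210) and its red look-alike at (172,155). The trough is at (240,218) and the tray at (346,145). The yellow stand fits the description; I'll confirm in a crop.

```bash
python3 - <<'E'
from h import *
im,P,d,K,T=load('top0'); im2,P2,*_=load('scene0')
a=cv2.resize(im[180:246,300:500],None,fx=4,fy=4,interpolation=cv2.INTER_CUBIC)
b=cv2.resize(im2[145:225,170:340],None,fx=4,fy=4,interpolation=cv2.INTER_CUBIC)
c=np.zeros((a.shape[0]+b.shape[0],800,3),np.uint8); c[:a.shape[0],:a.shape[1]]=a; c[a.shape[0]:,:b.shape[1]]=b
cv2.imwrite('pics/crop1.png',c[:,:,::-1])
def rect(m,P,n):
    X=P[m]; r=cv2.minAreaRect((X[:,:2]*1000).astype(np.float32)); print(n,len(X),'c',np.round(r[0],1),'size',np.round(r[1],1),'ang',round(r[2],2),'z',np.percentile(X[:,2],[2,50,98]).round(4))
for nm,im_,P_ in(('top',im,P),('scene',im2,P2)):
    h=cv2.cvtColor(im_,cv2.COLOR_RGB2HSV).astype(int); H,S,V=h[...,0],h[...,1],h[...,2]; z=P_[...,2];x=P_[...,0];y=P_[...,1]
    print(nm)
    box=lambda x0,x1,y0,y1:(x>x0)&(x<x1)&(y>y0)&(y<y1)
    rect((abs(H-28)<6)&(S>150)&box(.2,.6,-.2,.1)&(z<.016)&(z>.004),P_,'restbase')
    rect((abs(H-75)<18)&(S>80)&box(.2,.6,0,.5)&(z<.03),P_,'troughbase')
    rect(box(.2,.6,0.05,.5)&(z>.05),P_,'troughV')
    rect(box(.45,.75,-.2,.1)&(z>.016)&(z<.03)&(S<40),P_,'tray')
    rect(box(.3,.6,-.5,-.2)&(z>.03)&(z<.2),P_,'rack all')
    rect(box(.3,.6,-.5,-.2)&(z>.12)&(z<.2)&(S>120)&((H<8)|(H>172)),P_,'caps')
    rect(box(.3,.6,-.5,-.2)&(z>.12)&(z<.16)&(S>100)&(H>100)&(H<130),P_,'blue')
    rect(box(.3,.6,-.5,-.2)&(z>.064)&(z<.073)&(S<120),P_,'racktop')
    rect(box(.3,.6,-.12,.1)&(z>.04)&(S<60),P_,'seat')
    rect(box(.3,.6,-.25,-.1)&(z>.003)&(z<.02)&(S<60),P_,'wrench')
    rect(box(.2,.4,.1,.35)&(z>.01)&(z<.06)&(S<60),P_,'cup')
    rect(box(.2,.4,-.4,-.1)&(z>.01)&(z<.06)&(S>100),P_,'tape')
E
```

```text
top
restbase 422 c [491.3 -39.3] size [ 69.  149.1] ang 7.42 z [0.0062 0.0103 0.0142]
troughbase 534 c [468.  235.7] size [ 88.2 231.4] ang 0.09 z [0.0043 0.0082 0.0125]
troughV 2894 c [411.2 244.4] size [200.1 240.7] ang 0.14 z [0.0511 0.1025 0.1556]
tray 303 c [680.1 -48.5] size [220.3 130.5] ang 88.67 z [0.0177 0.022  0.0261]
rack all 1257 c [ 410.7 -331.2] size [124.1 234.1] ang 83.42 z [0.0354 0.1274 0.1546]
caps 394 c [ 505.3 -327.7] size [84.5 33.8] ang 83.1 z [0.1297 0.1522 0.1556]
blue 200 c [ 502.7 -342.1] size [113.7  32.1] ang 84.73 z [0.1206 0.1371 0.1467]
racktop 125 c [ 503.4 -342.1] size [124.5  44.9] ang 81.8 z [0.0645 0.0693 0.0724]
seat 1418 c [455.3 -21.5] size [ 98.2 213.4] ang 45.92 z [0.0531 1.0985 1.0985]
wrench 862 c [ 450.4 -175. ] size [299.7 149.2] ang 0.55 z [0.003  0.0047 0.0112]
cup 342 c [347.6 263.6] size [72.5 73.2] ang 88.87 z [0.0104 0.0416 0.0533]
tape 377 c [ 337.8 -263.8] size [88.4 88.3] ang 81.52 z [0.0122 0.0235 0.0281]
scene
restbase 743 c [493.2 -39.7] size [ 71.3 147.6] ang 7.27 z [0.0053 0.0098 0.0139]
troughbase 1660 c [469.6 235.5] size
[... 152 characters left out ...]
50.9] size [221.1 131.7] ang 88.21 z [0.0164 0.0212 0.0252]
rack all 1388 c [ 507.6 -344.9] size [127.8  46.1] ang 85.12 z [0.0332 0.1033 0.1538]
caps 284 c [ 507.8 -324.6] size [74.1 35.1] ang 83.07 z [0.1449 0.1515 0.1552]
blue 220 c [ 505.6 -344.8] size [111.5  32.7] ang 82.7 z [0.1208 0.1323 0.1452]
racktop 102 c [ 520.1 -342.4] size [ 41.1 129.8] ang 8.2 z [0.0648 0.0689 0.0722]
seat 546 c [493.9 -52.8] size [ 50. 123.] ang 7.38 z [0.05   0.0759 0.1318]
wrench 520 c [ 450.1 -176.2] size [147.  298.9] ang 89.31 z [0.0031 0.0052 0.0113]
cup 282 c [343.6 264.1] size [73.2 65.7] ang 73.83 z [0.0114 0.0362 0.0527]
tape 290 c [ 339.6 -265. ] size [89.3 89.5] ang 75.64 z [0.0103 0.022  0.027 ]
```

View pics/crop1.png

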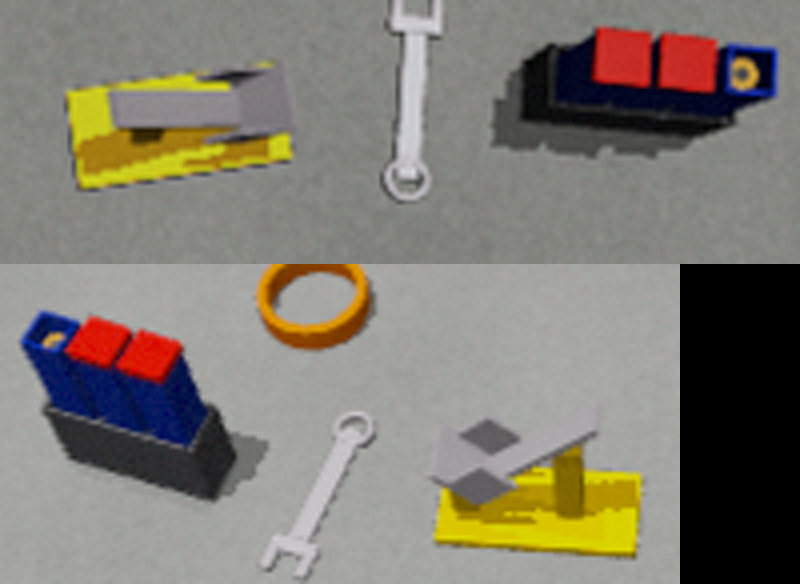

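Crop 1: the open tube (brass spacer visible) is at the -y end of the rack (top px ~487,198). The stand at (345,210) has a yellow base and posts with a steel seat, so it's the one meant; the red one is the look-alike. The seat's foot is at its -y end and the mouth side faces +y. Next I fit the frames from depth.

```bash
python3 - <<'E'
from h import *
c0=np.array([.4923,-.0395]); 
for n in('top0','scene0'):
    im,P,d,K,T=load(n); h=cv2.cvtColor(im,cv2.COLOR_RGB2HSV).astype(int); H,S=h[...,0],h[...,1]
    x,y,z=P[...,0],P[...,1],P[...,2]; ok=d>0
    a=np.radians(97.35); ex=np.array([np.cos(a),np.sin(a)]); ey=np.array([-ex[1],ex[0]])
    X=(P[...,:2]-c0)@ex; Y=(P[...,:2]-c0)@ey
    m=ok&(abs(X)<.12)&(abs(Y)<.035)&(z>.03)&(z<.2)&(S<70)
    print(n,'rest frame X range',np.percentile(X[m],[1,99]).round(4),'Y',np.percentile(Y[m],[1,99]).round(4),'z',np.percentile(z[m],[1,99]).round(4))
    for lo in np.arange(-.08,.1,.015):
        k=m&(X>=lo)&(X<lo+.015)&(abs(Y)<.010)
        if k.sum()>2: print('  X',round(np.median(X[k]),4),'z',round(np.median(z[k]),4),'z-X',round(np.median(z[k]-X[k]),4),k.sum())
    r=m&(X>-.01)&(X<.05); print('  rail Y mid',((np.percentile(Y[r],2)+np.percentile(Y[r],98))/2).round(4))
    # trough
    m=ok&(x>.39)&(x<.55)&(y>.08)&(y<.36)&(z>.03)&(z<.2)&(S<70)
    print(' trough x',np.percentile(x[m],[1,99]).round(4),'y',np.percentile(y[m],[.5,99.5]).round(4))
    for lo in np.arange(.10,.36,.04):
        k=m&(y>=lo)&(y<lo+.02)
        if k.sum()>20:
            X_=P[k]; q=X_[:,2]<np.percentile(X_[:,2],8)
            L=X_[X_[:,0]<.455]; print('  y',round(lo+.01,3),'x',np.percentile(X_[:,0],[1,99]).round(4),'low z',X_[q,2].mean().round(4),'at x',np.median(X_[q,0]).round(4),'top z',np.percentile(X_[:,2],98).round(4))
    # blue mouth rim / caps
    m=ok&(x>.4)&(x<.6)&(y>-.42)&(y<-.355)&(z>.139)&(z<.15)&(H>100)&(H<130)
    r=cv2.minAreaRect((P[m][:,:2]*1000).astype(np.float32)); print(' mouth rim',r,m.sum())
    m=ok&(x>.4)&(x<.6)&(y>-.42)&(y<-.25)&(z>.148)&(z<.157)&((H<8)|(H>172))
    r=cv2.minAreaRect((P[m][:,:2]*1000).astype(np.float32)); print(' captops',r,m.sum())
print(eyes.camera_params('wrist'))
E
```

```text
top0 rest frame X range [-0.0712  0.0465] Y [-0.0196  0.0237] z [0.0496 0.1337]
  X -0.0681 z 0.0773 z-X 0.1457 19
  X -0.0575 z 0.0697 z-X 0.1274 48
  X -0.0431 z 0.0555 z-X 0.098 44
  X -0.0279 z 0.0601 z-X 0.0882 41
  X -0.0124 z 0.077 z-X 0.0884 42
  X 0.0026 z 0.0913 z-X 0.0882 42
  X 0.0177 z 0.1061 z-X 0.0882 45
  X 0.0326 z 0.122 z-X 0.0888 45
  X 0.0444 z 0.1322 z-X 0.0879 26
  rail Y mid 0.0016
 trough x [0.4254 0.5096] y [0.1283 0.3561]
  y 0.15 x [0.4259 0.5085] low z 0.1025 at x 0.4673 top z 0.1621
  y 0.19 x [0.4253 0.5094] low z 0.1009 at x 0.4678 top z 0.1476
  y 0.23 x [0.425  0.5093] low z 0.0848 at x 0.4677 top z 0.1304
  y 0.27 x [0.4249 0.509 ] low z 0.0692 at x 0.4674 top z 0.1145
  y 0.31 x [0.4264 0.5095] low z 0.0529 at x 0.4681 top z 0.0981
  y 0.35 x [0.4258 0.5104] low z 0.0418 at x 0.4693 top z 0.0818
 mouth rim ((499.643310546875, -383.3232421875), (31.102018356323242, 30.544164657592773), 83.41705322265625) 82
 captops ((505.9330139160156, -322.5530090332031), (74.06463623046875, 33.783451080322266), 83.09687042236328) 375
scene0 rest frame X range [-0.
[... 865 characters left out ...]
 (33.059906005859375, 31.530397415161133), 83.93186950683594) 59
 captops ((507.8350524902344, -324.6238708496094), (74.05903625488281, 35.14662551879883), 83.068115234375) 255
{'camera_matrix': array([[295.0933635 ,   0.        , 319.79884334],
       [  0.        , 295.0933635 , 202.43098756],
       [  0.        ,   0.        ,   1.        ]]), 'mount': array([[-7.90911835e-04, -9.66079900e-01, -2.58242137e-01,
         7.04098729e-02],
       [ 9.99999576e-01, -8.85902685e-04,  2.51474365e-04,
         1.38032487e-03],
       [-4.71721731e-04, -2.58241828e-01,  9.66080191e-01,
        -1.63233284e-01],
       [ 0.00000000e+00,  0.00000000e+00,  0.00000000e+00,
         1.00000000e+00]])}
```

```bash
cat >> h.py <<'E'
def jawang(s): 
    y=R.from_rotvec(s['tool_rot']).as_matrix()[:,1]; return np.degrees(np.arctan2(y[1],y[0]))
def plan(pts,start=None):
    """pts: (x,y,z,jaw angle deg, rows). prints rows in tool units"""
    if start is None:
        s=get_state(); start=(*s['position'],jawang(s)); print('at',np.round(s['position'],4),'jaw',round(start[3],2),'t',s['time'],'grip',round(s['grip_width'],3),'F',np.round(s['ft_force'],1))
    c=np.array(start,float)
    for p in pts:
        g=np.array(p[:4]);n=p[4];D=(g-c)/n
        print('->',p)
        for i in range(n):
            a=np.radians(c[3]); y=np.array([np.cos(a),np.sin(a),0]); x=np.array([-y[1],y[0],0]); x=np.cross(y,[0,0,-1.])
            print('  [%.3f,%.3f,%.3f,%.3f]'%(D[:3]@x/.04,D[:3]@y/.04,-D[2]/.04,-D[3]/5)); c=c+D
E
python3 - <<'E'
from h import *
plan([(.47,.28,.235,25,11),(.4997,-.384,.235,-6.8,18),(.4997,-.384,.094,-6.8,4)])
E
```

```text
at [0.1467 0.6327 0.2216] jaw 76.95 t 0.1 grip 1.003 F [ 0.  -0.6  0.5]
-> (0.47, 0.28, 0.235, 25, 11)
  [-0.897,-0.615,-0.030,0.945]
  [-0.944,-0.539,-0.030,0.945]
  [-0.986,-0.460,-0.030,0.945]
  [-1.020,-0.377,-0.030,0.945]
  [-1.048,-0.292,-0.030,0.945]
  [-1.068,-0.204,-0.030,0.945]
  [-1.081,-0.116,-0.030,0.945]
  [-1.087,-0.026,-0.030,0.945]
  [-1.086,0.063,-0.030,0.945]
  [-1.077,0.152,-0.030,0.945]
  [-1.061,0.241,-0.030,0.945]
-> (0.4997, -0.384, 0.235, -6.8, 18)
  [-0.853,-0.352,-0.000,0.353]
  [-0.864,-0.326,-0.000,0.353]
  [-0.873,-0.299,-0.000,0.353]
  [-0.882,-0.272,-0.000,0.353]
  [-0.890,-0.245,-0.000,0.353]
  [-0.897,-0.217,-0.000,0.353]
  [-0.904,-0.189,-0.000,0.353]
  [-0.909,-0.161,-0.000,0.353]
  [-0.913,-0.133,-0.000,0.353]
  [-0.917,-0.105,-0.000,0.353]
  [-0.920,-0.077,-0.000,0.353]
  [-0.922,-0.048,-0.000,0.353]
  [-0.923,-0.020,-0.000,0.353]
  [-0.923,0.009,-0.000,0.353]
  [-0.922,0.037,-0.000,0.353]
  [-0.921,0.065,-0.000,0.353]
  [-0.918,0.094,-0.000,0.353]
  [-0.915,0.122,-0.000,0.353]
-> (0.4997, -0.384, 0.094, -6.8, 4)
  [0.000,0.000,0.881,0.000]
  [0.000,0.000,0.881,0.000]
  [0.000,0.000,0.881,0.000]
  [0.000,0.000,0.881,0.000]
```

```bash
python3 -m jog '[[[1,-0.85,-0.6,-0.03,0.95],[1,-0.9,-0.53,-0.03,0.95],[1,-0.94,-0.46,-0.03,0.95],[1,-0.97,-0.38,-0.03,0.95],[1,-1,-0.29,-0.03,0.95],[1,-1,-0.2,-0.03,0.95],[1,-1,-0.12,-0.03,0.95],[1,-1,-0.03,-0.03,0.95],[1,-1,0.06,-0.03,0.95],[1,-1,0.15,-0.03,0.95]]]' 40
python3 - <<'E'
from h import *
plan([(.49,-.38,.235,-6.8,19)])
E
```

```text
time: 1.35
position: [0.4217, 0.3257, 0.2347]
tool_rot: [-1.59, -2.709, -0.0]
ft_force: [0.5, -0.1, -0.4]
grip_width: 0.996
at [0.4217 0.3257 0.2347] jaw 29.17 t 1.35 grip 0.996 F [ 0.5 -0.1 -0.4]
-> (0.49, -0.38, 0.235, -6.8, 19)
  [-0.855,-0.374,-0.000,0.379]
  [-0.866,-0.346,-0.000,0.379]
  [-0.877,-0.317,-0.000,0.379]
  [-0.887,-0.288,-0.000,0.379]
  [-0.896,-0.258,-0.000,0.379]
  [-0.904,-0.229,-0.000,0.379]
  [-0.912,-0.199,-0.000,0.379]
  [-0.918,-0.168,-0.000,0.379]
  [-0.923,-0.138,-0.000,0.379]
  [-0.927,-0.107,-0.000,0.379]
  [-0.930,-0.077,-0.000,0.379]
  [-0.932,-0.046,-0.000,0.379]
  [-0.933,-0.015,-0.000,0.379]
  [-0.933,0.016,-0.000,0.379]
  [-0.932,0.047,-0.000,0.379]
  [-0.930,0.077,-0.000,0.379]
  [-0.927,0.108,-0.000,0.379]
  [-0.923,0.139,-0.000,0.379]
  [-0.917,0.169,-0.000,0.379]
```

```bash
python3 -m jog '[[[1,-0.86,-0.37,0,0.38],[1,-0.87,-0.35,0,0.38],[1,-0.88,-0.32,0,0.38],[1,-0.89,-0.29,0,0.38],[1,-0.9,-0.26,0,0.38],[1,-0.9,-0.23,0,0.38],[1,-0.91,-0.2,0,0.38],[1,-0.92,-0.17,0,0.38],[1,-0.92,-0.14,0,0.38],[1,-0.93,-0.11,0,0.38]]]'
python3 -m jog '[[[1,-0.93,-0.08,0,0.38],[1,-0.93,-0.05,0,0.38],[1,-0.93,-0.02,0,0.38],[1,-0.93,0.02,0,0.38],[1,-0.93,0.05,0,0.38],[1,-0.93,0.08,0,0.38],[1,-0.93,0.11,0,0.38],[1,-0.92,0.14,0,0.38],[1,-0.9,0.17,0,0.38],[1,0,0,0,0]]]'
python3 - <<'E'
from h import *
shot('wrist','w1')
plan([(.4997,-.384,.094,-6.8,4)])
im,P,d,K,T=load('w1'); h=cv2.cvtColor(im,cv2.COLOR_RGB2HSV).astype(int); H,S=h[...,0],h[...,1]
x,y,z=np.moveaxis(P,-1,0)
m=(d>0)&(x>.4)&(x<.6)&(y>-.45)&(y<-.35)&(z>.137)&(z<.147)&(H>100)&(H<130)&(S>80)
print(cv2.minAreaRect((P[m][:,:2]*1000).astype(np.float32)),m.sum())
E
```

```text
time: 2.6
position: [0.4574, -0.0468, 0.2346]
tool_rot: [2.013, 2.412, 0.001]
ft_force: [-0.2, 0.3, -0.1]
grip_width: 0.997
time: 3.85
position: [0.4887, -0.3818, 0.2343]
tool_rot: [2.352, 2.081, -0.006]
ft_force: [0.0, -0.0, 0.4]
grip_width: 0.999
at [ 0.4895 -0.3797  0.2343] jaw -6.85 t 3.9 grip 0.998 F [0.3 0.9 1.1]
-> (0.4997, -0.384, 0.094, -6.8, 4)
  [-0.019,0.066,0.877,-0.003]
  [-0.019,0.066,0.877,-0.003]
  [-0.019,0.066,0.877,-0.003]
  [-0.019,0.066,0.877,-0.003]
((499.18499755859375, -382.79998779296875), (29.890586853027344, 29.679840087890625), 83.16801452636719) 466
```

View pics/w1.png

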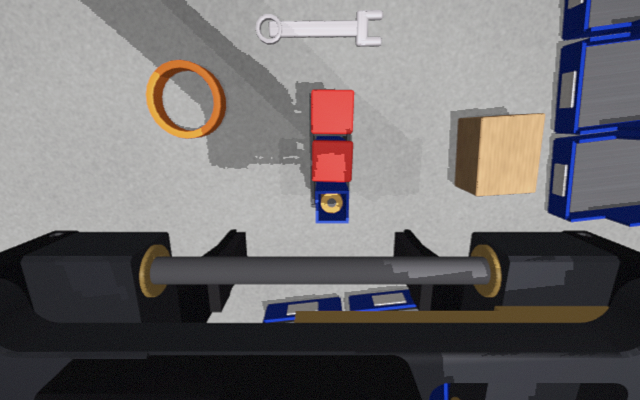

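Wrist view: the mouth with a brass spacer is at (332,203), which gives (0.499,-0.383), in agreement with the top camera. Descend and grip.

```bash
python3 -m jog '[[[1,-0.05,0.25,0,0],[1,0,0,0.9,0],[1,0,0,0.9,0],[1,0,0,0.9,0],[1,0,0,0.8,0],[1,0,0,0,0],[0.2,0,0,0,0],[0.2,0,0,0,0],[0.2,0,0,0,0],[0.2,0,0,0,0]]]' 40
python3 -m jog '[[[0.2,0,0,0,0],[0.2,0,0,0,0]]]'
```

```text
time: 5.15
position: [0.5011, -0.3809, 0.0951]
tool_rot: [2.346, 2.088, 0.001]
ft_force: [-0.4, -0.3, 0.0]
grip_width: 0.633
time: 5.4
position: [0.5009, -0.3807, 0.0946]
tool_rot: [-2.347, -2.089, -0.0]
ft_force: [0.6, -0.5, 0.2]
grip_width: 0.399
```

```bash
python3 -m jog '[[[0.2,0,0,0,0],[0.2,0,0,0,0],[0.2,0,0,0,0],[0.2,0,0,-0.3,0],[0.2,0,0,-0.8,0],[0.2,0,0,-0.9,0],[0.2,0,0,-0.9,0],[0.2,0,0,-0.6,0]]]'
python3 - <<'E'
from h import *
# seat notch path, X along rest +x from seat origin
ex=np.array([-.1279,.9918]); so=np.array([.4987,-.0891])
for phi in (0,10,20,30,40,45):
    f=np.radians(phi);C=np.array([10.6,49.4]);a=30*np.cos(np.pi/4-f);b=30*np.sin(np.pi/4-f)
    r2=.5**.5
    M=C+(a*np.array([-r2,r2])+b*np.array([r2,r2]))/2
    G=M+107*np.array([np.sin(f),np.cos(f)])
    w=so+ex*G[0]/1000
    print(phi,np.round(G,1),'TCP',np.round([w[0],w[1],G[1]/1000-.019],4))
plan([(.4973,-.0786,.235,7.35,9)])
E
```

```text
time: 6.4
position: [0.501, -0.3811, 0.2368]
tool_rot: [2.346, 2.087, 0.001]
ft_force: [0.6, 0.7, -3.9]
grip_width: 0.342
0 [ 10.6 171.4] TCP [ 0.4973 -0.0786  0.1524]
10 [ 26.6 169.5] TCP [ 0.4953 -0.0627  0.1505]
20 [ 42.1 164. ] TCP [ 0.4933 -0.0474  0.145 ]
30 [ 56.6 155.1] TCP [ 0.4915 -0.033   0.1361]
40 [ 69.7 142.9] TCP [ 0.4898 -0.0199  0.1239]
45 [ 75.7 135.7] TCP [ 0.489  -0.0141  0.1167]
at [ 0.501  -0.3811  0.2368] jaw -6.67 t 6.4 grip 0.342 F [ 0.6  0.7 -3.9]
-> (0.4973, -0.0786, 0.235, 7.35, 9)
  [0.833,-0.108,0.005,-0.311]
  [0.836,-0.085,0.005,-0.311]
  [0.838,-0.062,0.005,-0.311]
  [0.839,-0.039,0.005,-0.311]
  [0.840,-0.017,0.005,-0.311]
  [0.840,0.006,0.005,-0.311]
  [0.840,0.029,0.005,-0.311]
  [0.839,0.052,0.005,-0.311]
  [0.837,0.075,0.005,-0.311]
```

```bash
python3 -m jog '[[[0.2,0.83,-0.1,-0.08,-0.47],[0.2,0.84,-0.07,-0.08,-0.47],[0.2,0.84,-0.04,-0.08,-0.47],[0.2,0.84,-0.01,-0.08,-0.47],[0.2,0.84,0.03,-0.08,-0.47],[0.2,0.84,0.06,-0.08,-0.46],[0.2,0,0,0,0],[0.2,0,0,0,0]]]'
python3 - <<'E'
from h import *
shot('wrist','w2'); plan([(.4973,-.0786,.235,7.35,3)])
im,P,d,K,T=load('w2'); h=cv2.cvtColor(im,cv2.COLOR_RGB2HSV).astype(int); S=h[...,1]
c0=np.array([.4923,-.0395]); z=P[...,2]
a=np.radians(97.35); ex=np.array([np.cos(a),np.sin(a)]); ey=np.array([-ex[1],ex[0]])
X=(P[...,:2]-c0)@ex; Y=(P[...,:2]-c0)@ey
m=(d>0)&(abs(X)<.12)&(abs(Y)<.035)&(z>.03)&(z<.14)&(S<70)
for lo in np.arange(-.08,.05,.015):
    k=m&(X>=lo)&(X<lo+.015)
    if k.sum()>5: 
        kk=k&(abs(Y)<.01); print(round(lo+.0075,4),k.sum(),'Y',np.percentile(Y[k],[2,98]).round(4),'z-X',np.median(z[kk]-X[kk]).round(4))
b=(d>0)&(abs(X)<.1)&(abs(Y)<.05)&(z>.004)&(z<.016)&(S>150)
print(cv2.minAreaRect((P[b][:,:2]*1000).astype(np.float32)))
E
```

```text
time: 7.4
position: [0.498, -0.1799, 0.254]
tool_rot: [2.074, 2.359, 0.0]
ft_force: [0.2, -0.8, -3.3]
grip_width: 0.343
at [ 0.4979 -0.1804  0.2539] jaw 7.28 t 7.45 grip 0.342 F [ 0.3 -1.5 -3.5]
-> (0.4973, -0.0786, 0.235, 7.35, 3)
  [0.842,0.103,0.157,-0.005]
  [0.842,0.103,0.157,-0.005]
  [0.842,0.103,0.157,-0.005]
-0.0725 261 Y [-0.0203  0.0226] z-X 0.1475
-0.0575 535 Y [-0.0207  0.0227] z-X 0.1283
-0.0425 588 Y [-0.0207  0.023 ] z-X 0.0978
-0.0275 462 Y [-0.0209  0.023 ] z-X 0.0885
-0.0125 460 Y [-0.0206  0.0222] z-X 0.0887
0.0025 470 Y [-0.0103  0.0125] z-X 0.0886
0.0175 565 Y [-0.0105  0.0124] z-X 0.0886
0.0325 493 Y [-0.0104  0.0123] z-X 0.0886
((491.1409606933594, -37.93199920654297), (68.6498794555664, 148.69151306152344), 7.16942834854126)
```

View pics/w2.png

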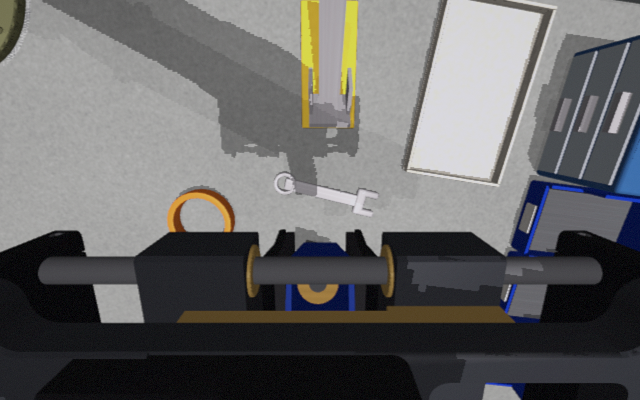

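Wrist view: the yellow rest is ahead at (329,60) with the tube hanging straight in the jaws. The seat centre-line is 1 mm from my earlier estimate. Move over the seat notch and descend until almost touching.

```bash
python3 -m jog '[[[0.2,0.84,0.1,0.1,0],[0.2,0.84,0.1,0.2,0],[0.2,0.85,0.09,0.2,0],[0.2,0,0,0.7,0],[0.2,0,0,0.7,0],[0.2,0,0,0.4,0],[0.2,0,0,0,0],[0.2,0,0,0,0]]]'
python3 - <<'E'
from h import *
plan([(.4964,-.0786,.155,7.35,1)])
E
```

```text
time: 8.45
position: [0.4974, -0.0781, 0.1627]
tool_rot: [2.074, 2.358, 0.001]
ft_force: [-0.1, -1.4, -4.4]
grip_width: 0.34
at [ 0.4974 -0.0781  0.1627] jaw 7.33 t 8.45 grip 0.34 F [-0.1 -1.4 -4.4]
-> (0.4964, -0.0786, 0.155, 7.35, 1)
  [-0.010,-0.028,0.192,-0.004]
```

```bash
python3 -m jog '[[[0.2,-0.01,-0.02,0.06,0],[0.2,0,0,0.06,0],[0.2,0,0,0.06,0],[0.2,0,0,0.03,0],[0.2,0,0,0,0]]]' 15
```

```text
time: 9.07
position: [0.496, -0.0777, 0.1532]
tool_rot: [-2.073, -2.36, 0.0]
ft_force: [0.7, -1.6, -2.9]
grip_width: 0.344
```

```bash
python3 -m jog '[[[0.2,0.2,0,0.02,0],[0.2,0.21,0,0.04,0],[0.2,0.2,0,0.06,0],[0.2,0.2,0,0.08,0],[0.2,0.19,0,0.1,0],[0.2,0.19,0,0.12,0]]]' 
python3 - <<'E'
from h import *
print(get_state()['ft_force'])
a=shot('scene','s2'); cv2.imwrite('pics/s2c.png',cv2.resize(a[130:225,240:360],None,fx=5,fy=5,interpolation=cv2.INTER_CUBIC)[:,:,::-1])
E
```

```text
time: 9.82
position: [0.4899, -0.0298, 0.1363]
tool_rot: [-2.073, -2.36, -0.0]
ft_force: [0.8, -1.9, -2.0]
grip_width: 0.342
[ 0.82207823 -1.93477897 -1.9571356 ]
```

View pics/s2c.png

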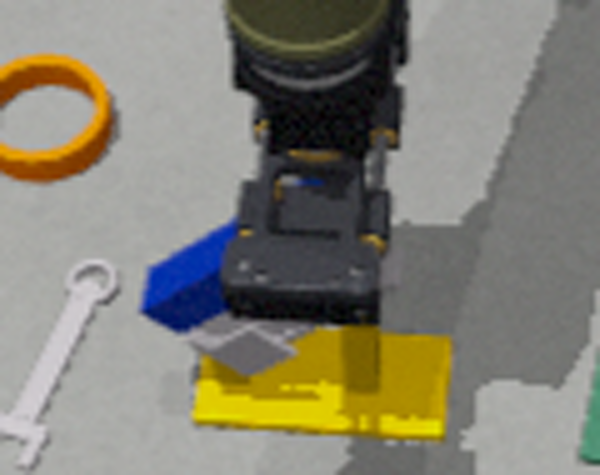

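Scene crop: the tube is leaning in the jaws, but its base (crop 150,290) sticks out to the left of the seat foot. Check with depth.

```bash
cat >> h.py <<'E'
RC=np.array([.4923,-.0395]); _a=np.radians(97.35); EX=np.array([np.cos(_a),np.sin(_a)]); EY=np.array([-EX[1],EX[0]]); 
def blue(fn):
    im,P,d,K,T=load(fn); h=cv2.cvtColor(im,cv2.COLOR_RGB2HSV).astype(int); H,S=h[...,0],h[...,1]
    X=(P[...,:2]-RC)@EX; Y=(P[...,:2]-RC)@EY; z=P[...,2]
    m=(d>0)&(abs(X)<.16)&(abs(Y)<.05)&(z>.03)&(z<.24)&(H>105)&(H<125)&(S>120)
    return np.c_[X[m]+.05,Y[m]-.001,z[m]-.06]*1000, np.argwhere(m)
E
python3 - <<'E'
from h import *
shot('top','t2')
for n in('s2','t2'):
    Q,_=blue(n); print(n,len(Q)); 
    for lo in range(-90,130,10):
        q=Q[(Q[:,0]>=lo)&(Q[:,0]<lo+10)]
        if len(q)>3: print(lo+5,len(q),'Y',np.percentile(q[:,1],[5,95]).round(1),'Z',np.percentile(q[:,2],[3,97]).round(1))
E
```

```text
s2 243
-45 23 Y [-16.2   9.5] Z [30.  41.8]
-35 41 Y [-16.6  10.6] Z [25.1 50.5]
-25 48 Y [-16.8  10.1] Z [21.3 63.2]
-15 55 Y [-16.9   9.4] Z [27.2 71.3]
-5 56 Y [-17.3   9.9] Z [34.5 81.4]
5 12 Y [-14.   10.6] Z [82.5 89.2]
55 4 Y [-17.9  13.1] Z [126.5 174.8]
t2 0
```

```bash
python3 - <<'E'
from h import *
Q,px=blue('s2')
s=Q[Q[:,1]<-13]; print(len(s),cv2.minAreaRect(s[:,[0,2]].astype(np.float32)))
for lo in range(-50,0,6):
    q=s[(s[:,0]>=lo)&(s[:,0]<lo+6)]
    if len(q): print('side',lo+3,len(q),q[:,2].min().round(1),q[:,2].max().round(1))
t=Q[(Q[:,1]>-12)&(Q[:,1]<8)]
print(np.polyfit(t[:,0],t[:,2],1), len(t)); print(t[np.argsort(t[:,0])][::8].round(1))
E
```

```text
122 ((8.145627975463867, 101.13703918457031), (182.87957763671875, 35.91376495361328), 62.85304641723633)
side -47 1 30.2 30.2
side -41 7 27.8 39.8
side -35 12 25.1 47.7
side -29 17 18.9 52.9
side -23 16 21.2 62.9
side -17 18 25.7 68.3
side -11 20 30.2 75.2
side -5 20 32.7 80.8
side 1 8 44.5 84.6
[ 0.95624853 80.33176533] 86
[[-47.2   3.3  35.1]
 [-42.3  -4.2  41.9]
 [-37.2   1.5  44. ]
 [-32.9  -4.6  48.5]
 [-27.2  -0.9  53.6]
 [-23.8  -2.7  56.7]
 [-18.1   2.6  64.3]
 [-13.  -10.1  68.7]
 [ -7.7   6.1   4.1]
 [ -3.1   6.   80.2]
 [  1.7  -6.2  83.9]]
```

Depth shows the tube leans at about 45°, but its base rode up the foot plate and sits just over its edge, 46 mm off the rail with the axis parallel to it. It's still held. I lift it off along its axis, then carry it square down onto the rail.

```bash
python3 -m jog '[[[0.2,0.09,0,-0.09,0],[0.2,0.11,0,-0.11,0],[0.2,0.05,0,-0.05,0],[0.2,0.2,0,0.2,0],[0.2,0.2,0,0.2,0],[0.2,0.2,0,0.2,0],[0.2,0.1,0,0.1,0],[0.2,0,0,0,0]]]' 25
python3 - <<'E'
from h import *
shot('scene','s3'); Q,px=blue('s3'); print(len(Q))
s=Q[Q[:,1]<-13]
for lo in range(-50,40,6):
    q=s[(s[:,0]>=lo)&(s[:,0]<lo+6)]
    if len(q): print('side',lo+3,len(q),q[:,2].min().round(1),q[:,2].max().round(1))
t=Q[(Q[:,1]>-11)&(Q[:,1]<8)&(Q[:,2]>10)]
print(np.polyfit(t[:,0],t[:,2],1), len(t)); print(t[np.argsort(t[:,0])][::10].round(1))
E
```

```text
time: 10.92
position: [0.4847, 0.0075, 0.1181]
tool_rot: [-2.072, -2.361, 0.001]
ft_force: [0.2, -0.2, -3.3]
grip_width: 0.341
234
side -5 4 17.1 21.4
side 1 5 18.5 27.1
side 7 5 22.7 32.3
side 13 6 32.6 44.1
side 19 9 22.6 47.8
side 25 14 17.6 53.3
side 31 18 14.2 58.2
side 37 20 20.3 66.1
[ 1.01899248 25.04605779] 98
[[-9.6  6.3 14.2]
 [-4.3 -9.3 17.8]
 [ 2.2 -8.3 27.4]
 [ 8.  -4.9 33.2]
 [14.9 -9.5 41.1]
 [22.1  2.5 44. ]
 [26.6 -7.6 49.6]
 [32.7 -6.7 58.9]
 [38.  -0.4 65. ]
 [43.   5.1 67.3]]
```

```bash
python3 -m jog '[[[0.2,0.04,0,0.04,0],[0.2,-0.03,0,0.03,0],[0.2,-0.03,0,0.03,0],[0.2,0,0,0,0]]]' 15
python3 -m jog '[[[0.6,0,0,0,0],[0.6,0,0,0,0],[0.6,0,0,0,0],[0.6,0,0,-0.6,0],[0.6,0,0,-1,0],[0.6,0,0,-1,0],[0.6,0,0,0,0]]]'
python3 - <<'E'
from h import *
a=shot('scene','s4'); Q,px=blue('s4'); print(len(Q))
w=shot('wrist','w4')
cv2.imwrite('pics/c4.png',np.hstack([cv2.resize(a[130:225,250:370],(480,380),interpolation=cv2.INTER_CUBIC),cv2.resize(w[:260,160:480],(320,260))[:380] if 0 else np.pad(w[:260,160:480],((0,120),(0,0),(0,0)))])[:,:,::-1])
t=Q[(Q[:,1]>-11)&(Q[:,1]<10)&(Q[:,2]>5)]
print('top slope',np.polyfit(t[:,0],t[:,2],1), len(t)); print(t[np.argsort(t[:,0])][::12].round(1))
E
```

```text
time: 11.48
position: [0.4857, 0.0075, 0.1151]
tool_rot: [-2.073, -2.361, -0.003]
ft_force: [-0.9, 3.7, 1.8]
grip_width: 0.338
time: 12.35
position: [0.4873, 0.0063, 0.2216]
tool_rot: [2.072, 2.357, 0.008]
ft_force: [1.0, -0.9, -0.6]
grip_width: 0.601
537
top slope [ 0.75555553 28.85944277] 209
[[-9.600e+00  4.300e+00  1.200e+01]
 [-4.300e+00 -9.100e+00  1.740e+01]
 [ 1.900e+00 -7.200e+00  2.570e+01]
 [ 8.200e+00 -7.300e+00  3.170e+01]
 [ 1.460e+01 -1.000e+01  3.670e+01]
 [ 2.030e+01 -6.600e+00  4.230e+01]
 [ 2.630e+01 -6.500e+00  4.800e+01]
 [ 3.230e+01 -6.400e+00  5.340e+01]
 [ 3.830e+01 -6.400e+00  5.910e+01]
 [ 4.470e+01 -8.900e+00  6.850e+01]
 [ 5.120e+01  8.700e+00  7.260e+01]
 [ 5.720e+01  7.700e+00  7.940e+01]
 [ 6.370e+01  2.300e+00  8.780e+01]
 [ 6.950e+01 -1.000e-01  9.190e+01]
 [ 7.570e+01 -6.000e+00  9.620e+01]
 [ 8.670e+01 -5.100e+00  1.100e+02]
 [ 1.012e+02  6.500e+00  8.580e+01]
 [ 1.067e+02  6.000e+00  8.710e+01]]
```

View pics/c4.png

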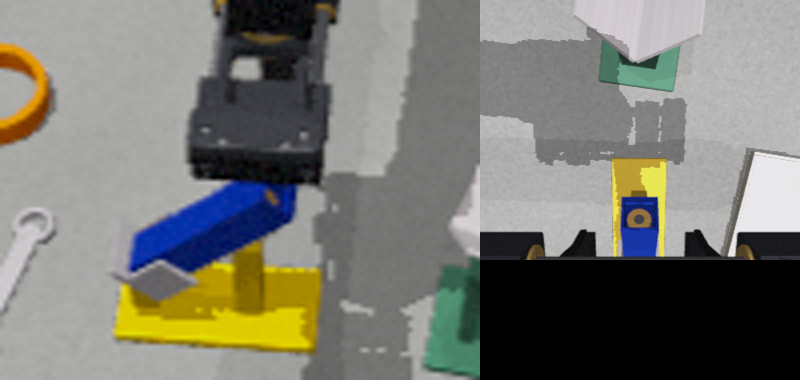

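The crop shows the tube seated: its top face lies within 1 mm of the seated line, the mouth is up, a spacer is visible inside, and the gripper is clear. Next, regrip at about 88 mm from the base across the y sides, with the pads slightly high on the tube.

```bash
python3 -m jog '[[[0.6,-0.42,-0.03,0,0],[0.6,-0.42,-0.02,0,0],[0.6,0,0,0.8,0],[0.6,0,0,0.8,0],[0.6,0,0,0.7,0],[0.6,0,0,0.37,0],[0.2,0,0,0,0],[0.2,0,0,0,0],[0.2,0,0,0,0],[0.2,0,0,0,0]]]' 40
python3 -m jog '[[[0.2,0,0,0,0],[0.2,0,0,0,0]]]'
```

```text
time: 13.7
position: [0.4886, -0.0271, 0.1128]
tool_rot: [2.072, 2.359, 0.003]
ft_force: [-0.2, 0.5, 2.4]
grip_width: 0.337
time: 13.95
position: [0.4886, -0.0271, 0.1129]
tool_rot: [2.072, 2.359, 0.003]
ft_force: [0.5, 0.1, 6.2]
grip_width: 0.344
```

```bash
python3 -m jog '[[[0.2,0.1,0,-0.15,0],[0.2,0.1,0,-0.3,0],[0.2,0,0,-0.7,0],[0.2,0,0,-0.9,0],[0.2,0,0,-0.9,0],[0.2,0,0,0,0],[0.2,0,0,0,0]]]'
python3 - <<'E'
from h import *
s=get_state(); print(s['position'],s['ft_force'],s['grip_width'])
X=((s['position'][:2]-RC)@EX+.05)*1000; Z=(s['position'][2]+.019-.06)*1000; print('grasp pt X,Z',X,Z)
a=shot('scene','s5'); Q,px=blue('s5'); print(len(Q))
for lo in range(-60,140,8):
    q=Q[(Q[:,0]>=lo)&(Q[:,0]<lo+8)]
    if len(q)>2: print(lo+4,len(q),q[:,2].min().round(1),q[:,2].max().round(1))
E
```

```text
time: 14.82
position: [0.4856, -0.019, 0.2288]
tool_rot: [-2.072, -2.36, 0.002]
ft_force: [0.3, 0.4, -3.8]
grip_width: 0.34
[ 0.48558965 -0.01899009  0.22876156] [ 0.27599412  0.41880776 -3.78348268] 0.33967236045666305
grasp pt X,Z 71.19984123643997 187.7615583772764
104
0 15 126.2 133.8
8 28 119.1 141.3
16 21 107.1 146.4
24 17 114.5 140.7
32 16 116.9 138.9
40 6 130.4 139.8
```

```bash
python3 - <<'E'
from h import *
shot('wrist','w5')
for n in ('w4','w5'):
    im,P,d,K,T=load(n); h=cv2.cvtColor(im,cv2.COLOR_RGB2HSV).astype(int); S=h[...,1]; x,y,z=np.moveaxis(P,-1,0)
    m=(d>0)&(x>.39)&(x<.55)&(y>.08)&(y<.36)&(z>.06)&(z<.2)&(S<70)
    print(n,m.sum(),'y',np.percentile(y[m],[.5,99.5]).round(4))
    for lo in np.arange(.11,.3,.02):
        k=m&(y>=lo)&(y<lo+.02)
        if k.sum()>50:
            X=P[k]; L=X[X[:,0]<.462]; Rr=X[X[:,0]>.474]
            a=np.polyfit(L[:,0],L[:,2]+.404*(L[:,1]-lo),1); b=np.polyfit(Rr[:,0],Rr[:,2]+.404*(Rr[:,1]-lo),1); xf=(b[1]-a[1])/(a[0]-b[0])
            print(round(lo,3),'x',np.percentile(X[:,0],[1,99]).round(4),'fold x',xf.round(4),'fold z',(a[0]*xf+a[1]).round(4),'slopes',a[0].round(2),b[0].round(2))
plan([(.4675,.148,.235,0,5),(.4675,.148,.1805,0,2)])
E
```

```text
w4 5916 y [0.1256 0.1722]
0.11 x [0.4514 0.4841] fold x 0.4669 fold z 0.1345 slopes -0.91 0.85
0.13 x [0.426  0.5091] fold x 0.4681 fold z 0.125 slopes -1.07 1.1
0.15 x [0.4317 0.5097] fold x 0.4675 fold z 0.118 slopes -1.07 1.06
0.17 x [0.4616 0.4807] fold x 0.4671 fold z 0.1083 slopes -1.41 1.14
w5 1688 y [0.1249 0.1475]
0.11 x [0.452  0.4834] fold x 0.4674 fold z 0.1346 slopes -0.86 0.85
0.13 x [0.4434 0.5043] fold x 0.467 fold z 0.1221 slopes -1.14 1.15
at [ 0.4853 -0.0192  0.2282] jaw 7.41 t 14.925 grip 0.343 F [ 0.1  0.4 -3.3]
-> (0.4675, 0.148, 0.235, 0, 5)
  [0.840,0.019,-0.034,0.296]
  [0.841,-0.002,-0.034,0.296]
  [0.840,-0.024,-0.034,0.296]
  [0.839,-0.046,-0.034,0.296]
  [0.838,-0.067,-0.034,0.296]
-> (0.4675, 0.148, 0.1805, 0, 2)
  [-0.000,-0.000,0.681,0.000]
  [-0.000,-0.000,0.681,0.000]
```

```bash
python3 -m jog '[[[0.2,0.84,0.02,-0.03,0.3],[0.2,0.84,0,-0.03,0.3],[0.2,0.84,-0.02,-0.03,0.3],[0.2,0.84,-0.05,-0.03,0.3],[0.2,0.84,-0.07,-0.03,0.28],[0.2,0.05,0,0.6,0],[0.2,0,0,0.6,0],[0.2,0,0,0.15,0],[0.2,0,0,0,0],[0.2,0,0,0,0]]]' 
python3 - <<'E'
from h import *
a=shot('scene','s6'); cv2.imwrite('pics/s6c.png',cv2.resize(a[120:245,290:470],None,fx=4,fy=4,interpolation=cv2.INTER_CUBIC)[:,:,::-1])
plan([(.4675,.150,.1805,0,2)])
E
```

```text
time: 16.18
position: [0.4694, 0.1501, 0.1826]
tool_rot: [2.222, 2.221, 0.002]
ft_force: [-0.7, 0.2, -3.0]
grip_width: 0.342
at [0.4694 0.1501 0.1827] jaw -0.02 t 16.225 grip 0.341 F [-0.2 -0.5 -3.3]
-> (0.4675, 0.15, 0.1805, 0, 2)
  [-0.002,-0.024,0.027,-0.002]
  [-0.002,-0.024,0.027,-0.002]
```

View pics/s6c.png

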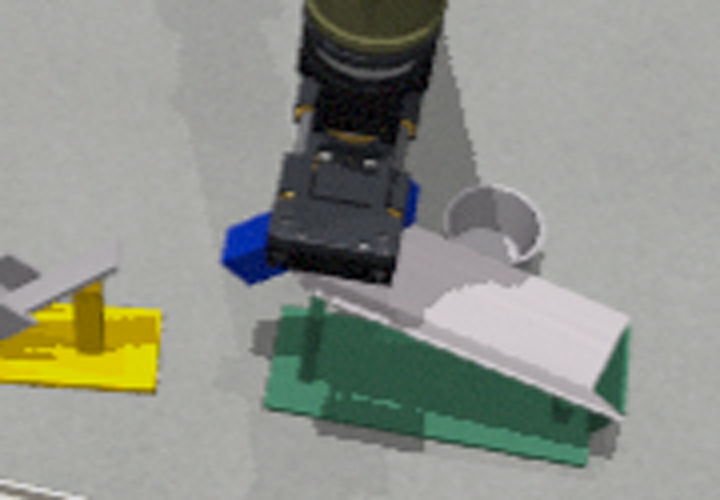

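The tube is held mouth up with its base (crop 250,250) just beyond the trough's upper end. I pivot it on the trough's upper lip with a light grip, down to near level, and check.

```bash
python3 -m jog '[[[0.2,0.05,-0.05,0.29,0],[0.2,0.15,0,0.08,0],[0.2,0.15,0,0.09,0],[0.2,0.13,0,0.11,0],[0.2,0.12,0,0.13,0]]]' 12
cat >> h.py <<'E'
def tubetrough(fn):
    im,P,d,K,T=load(fn); h=cv2.cvtColor(im,cv2.COLOR_RGB2HSV).astype(int); H,S=h[...,0],h[...,1]
    x,y,z=np.moveaxis(P*1000,-1,0)
    m=(d>0)&(abs(x-467)<40)&(y>0)&(y<300)&(z>60)&(z<260)&(H>105)&(H<125)&(S>120)
    for lo in range(0,300,8):
        k=m&(y>=lo)&(y<lo+8)
        if k.sum()>2: print(lo+4,k.sum(),'z',np.percentile(z[k],[3,97]).round(1),'x',np.percentile(x[k],[3,97]).round(1))
E
python3 - <<'E'
from h import *
shot('scene','s7'); tubetrough('s7'); plan([(.4675,.1743,.1546,0,1)])
E
```

```text
time: 16.85
position: [0.4671, 0.1747, 0.1537]
tool_rot: [2.221, 2.222, 0.001]
ft_force: [0.4, -1.2, -0.7]
grip_width: 0.345
84 32 z [144.8 162.5] x [453.5 483.1]
92 46 z [134.4 165. ] x [458.2 484. ]
100 44 z [137.  165.9] x [456.9 484.3]
108 46 z [138.  168.8] x [457.  484.4]
116 46 z [140.7 170.3] x [455.3 484.9]
124 46 z [144.2 172.1] x [455.9 484.3]
132 35 z [143.3 173.4] x [456.8 485.2]
212 3 z [188.8 243.2] x [465.1 500.8]
220 17 z [160.9 177.9] x [454.8 483.2]
at [0.4667 0.1754 0.153 ] jaw 0.08 t 16.9 grip 0.346 F [ 0.9  0.9 -0.7]
-> (0.4675, 0.1743, 0.1546, 0, 1)
  [-0.028,0.019,-0.040,0.016]
```

Tilt is now about 14° mouth up, as predicted, with the tube centred at x=0.469. Continue through level to about 13° below.

```bash
python3 -m jog '[[[0.2,0.08,0,0.13,0],[0.2,0.08,0,0.13,0],[0.2,0.04,0,0.11,0],[0.2,0.03,0,0.11,0],[0.2,0.01,0,0.07,0],[0.2,0,0,0,0],[0.2,0,0,0,0]]]' 
python3 - <<'E'
from h import *
shot('scene','s8'); tubetrough('s8'); plan([(.4675,.1847,.1312,0,1)])
E
```

```text
time: 17.77
position: [0.4669, 0.1837, 0.1318]
tool_rot: [-2.222, -2.221, -0.001]
ft_force: [1.6, 0.3, -1.3]
grip_width: 0.345
92 22 z [151.3 180. ] x [461.9 484.4]
100 48 z [149.9 180. ] x [454.8 483.8]
108 48 z [149.5 177.6] x [455.  484.4]
116 47 z [147.4 175.7] x [454.9 484.1]
124 48 z [143.5 174.2] x [455.3 484.2]
132 47 z [145.4 172.2] x [455.6 484.5]
140 46 z [142.3 170.2] x [454.8 484.4]
148 3 z [222.9 224.9] x [498.  503.1]
228 13 z [144.5 149.2] x [454.5 482. ]
at [0.4668 0.1837 0.1318] jaw -0.01 t 17.825 grip 0.344 F [ 2.4  1.5 -1.1]
-> (0.4675, 0.1847, 0.1312, 0, 1)
  [0.025,0.016,0.016,-0.001]
```

```bash
python3 -m jog '[[[0.2,0,0,0,0],[0.2,0,0,0,0],[0.2,0,0,0,0],[0.2,0,0,0,0],[0.2,0,0,0,0],[0.2,0,0,0,0],[0.2,0,0,0,0],[0.2,0,0,0,0]]]' 
python3 - <<'E'
from h import *
a=shot('scene','s9'); b=shot('top','t9')
cv2.imwrite('pics/c9.png',np.vstack([cv2.resize(a[140:240,340:460],(600,500),interpolation=cv2.INTER_CUBIC)])[:,:,::-1]); print(get_state()['ft_force'])
E
```

```text
time: 18.82
position: [0.4668, 0.1837, 0.1318]
tool_rot: [-2.221, -2.221, -0.0]
ft_force: [1.8, 0.9, 0.4]
grip_width: 0.347
[ 1.07239503 -0.46066344  1.84409871]
```

View pics/c9.png

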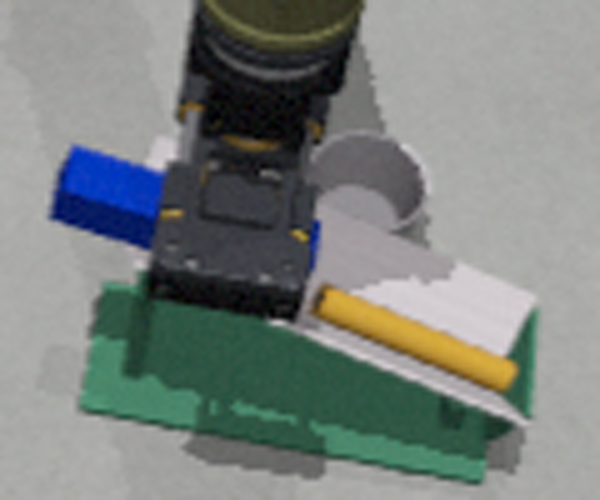

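The crop shows a single straight brass line in the fold, from the stop (510,375) up to just below the mouth (325,300). Measure its length to confirm all four spacers are out.

```bash
cat >> h.py <<'E'
def brass(fn):
    im,P,d,K,T=load(fn); h=cv2.cvtColor(im,cv2.COLOR_RGB2HSV).astype(int); H,S=h[...,0],h[...,1]
    x,y,z=np.moveaxis(P*1000,-1,0)
    m=(d>0)&(abs(x-467)<40)&(y>100)&(y<370)&(abs(H-22)<8)&(S>110)
    c=np.cos(np.radians(22)); s=np.sin(np.radians(22))
    u=(y-349.5)*c-(z-37)*s; w=(y-349.5)*s+(z-37)*c
    print(fn,m.sum(),'u',np.percentile(u[m],[0.5,1,50,99,99.5]).round(1),'height',np.percentile(w[m],[5,95]).round(1),'x',np.percentile(x[m],[2,98]).round(1))
E
python3 - <<'E'
from h import *
brass('s9'); brass('t9'); plan([(.4675,.1847,.22,0,2)])
E
```

```text
s9 351 u [-392.3 -388.8  -84.2   -4.4   -3.8] height [ 12.3 366.3] x [447.7 503. ]
t9 48 u [-398.2 -397.3 -336.6 -283.7 -281.7] height [221.7 422. ] x [430.2 503.9]
at [0.4669 0.1837 0.1318] jaw 0.0 t 18.925 grip 0.341 F [ 1.1 -0.5  1.8]
-> (0.4675, 0.1847, 0.22, 0, 2)
  [0.013,0.008,-1.102,0.000]
  [0.013,0.008,-1.102,0.000]
```

```bash
sed -i 's/m=(d>0)&(abs(x-467)<40)&(y>100)/m=(d>0)\&(z<130)\&(abs(x-467)<40)\&(y>100)/' h.py; python3 - <<'E'
from h import *
brass('s9'); shot('wrist','w9'); brass('w9')
E
```

```text
s9 270 u [-124.7 -124.1  -64.3   -4.2   -3.6] height [12.  23.8] x [464.7 480.2]
w9 4053 u [-122.7 -122.6  -76.8  -23.9  -23. ] height [18.2 24.8] x [459.6 477.4]
```

The brass spans 4–124 mm up from the stop, so all four spacers (120 mm) are out, end to end. Lift and carry the empty tube to the tray.

```bash
python3 -m jog '[[[0.2,0,0,0,0],[0.2,0,0,-0.2,0],[0.2,0,0,-0.7,0],[0.2,0,0,-0.8,0],[0.2,0,0,-0.7,0],[0.2,-0.66,0.66,0,0.05],[0.2,-0.66,0.66,0,0.05],[0.2,-0.66,0.66,0,0.05],[0.2,-0.66,0.66,0,0.05],[0.2,-0.66,0.66,0,0.05]]]' 25
python3 -m jog '[[[0.2,-0.66,0.68,0,0],[0.2,-0.66,0.68,0,0],[0.2,-0.64,0.68,0,0],[0.2,0,0,0.7,0],[0.2,0,0,0.9,0],[0.2,0,0,0.7,0],[0.2,0,0,0,0],[0.2,0,0,0,0]]]'
python3 - <<'E'
from h import *
plan([(.681,-.0265,.045,-1.3,1)])
shot('top','t10');shot('scene','s10')
for n in('t10','s10'):
    im,P,d,K,T=load(n); h=cv2.cvtColor(im,cv2.COLOR_RGB2HSV).astype(int); x,y,z=np.moveaxis(P*1000,-1,0)
    m=(d>0)&(abs(x-681)<60)&(y>-160)&(y<60)&(z>20)&(z<240)&(h[...,0]>105)&(h[...,0]<125)&(h[...,1]>120)
    for lo in range(-160,60,12):
        k=m&(y>=lo)&(y<lo+12)
        if k.sum()>2: print(n,lo+6,k.sum(),'z',np.percentile(z[k],[3,97]).round(1),'x',np.percentile(x[k],[3,97]).round(1))
E
```

```text
time: 20.23
position: [0.5977, 0.0498, 0.2277]
tool_rot: [-2.244, -2.196, 0.001]
ft_force: [0.5, 0.2, -1.4]
grip_width: 0.338
time: 21.22
position: [0.678, -0.0297, 0.137]
tool_rot: [2.245, 2.197, 0.001]
ft_force: [0.9, -0.1, -0.2]
grip_width: 0.343
at [ 0.678  -0.0297  0.137 ] jaw -1.25 t 21.225 grip 0.343 F [ 0.9 -0.1 -0.2]
-> (0.681, -0.0265, 0.045, -1.3, 1)
  [0.083,0.073,2.301,0.010]
t10 -118 44 z [161.7 186.4] x [661.2 690.2]
t10 -106 72 z [161.8 184.8] x [661.  690.4]
t10 -94 76 z [162. 183.] x [661.7 690.4]
t10 -82 59 z [155.2 178.9] x [661.7 689.3]
s10 -118 45 z [158.1 186. ] x [663.5 693. ]
s10 -106 78 z [157.3 183.7] x [664.3 693.4]
s10 -94 82 z [156.7 181.6] x [664.7 693.5]
s10 -82 30 z [172.7 178.3] x [664.3 692.9]
s10 -70 11 z [227.9 232.8] x [698.5 724.9]
s10 -46 4 z [171.1 230.9] x [669.9 724.2]
s10 -22 3 z [158.6 227.3] x [664.  697.4]
s10 -10 12 z [129.4 157.3] x [666.8 695. ]
s10 2 81 z [132.3 216.9] x [667.2 706.2]
s10 14 55 z [135.4 156.9] x [666.1 695.8]
```

```bash
python3 -m jog '[[[0.2,0.05,0.07,0.8,0],[0.2,0,0,0.8,0],[0.2,0,0,0.8,0],[0.2,0,0,0.45,0],[0.2,0,0,0.1,0],[0.2,0,0,0.1,0],[0.2,0,0,0.08,0],[0.2,0,0,0.05,0],[0.2,0,0,0,0]]]' 12
```

```text
time: 22.45
position: [0.6806, -0.0277, 0.0088]
tool_rot: [2.245, 2.197, 0.001]
ft_force: [0.7, -1.0, -0.9]
grip_width: 0.346
```

```bash
python3 -m jog '[[[0.45,0,0,0,0],[0.6,0,0,0,0],[0.7,0,0,0,0],[0.7,0,0,0,0],[0.7,0,0,-0.3,0],[0.7,0,0,-0.8,0],[0.7,0,0,-1,0],[0.7,0,0,-1,0],[0.7,0,0,-1,0],[0.7,0,0,-1,0]]]'
python3 -m jog '[[[0.7,-1,-0.3,0,0],[0.7,-1,-0.3,0,0],[0.7,-1,-0.3,0,0],[0.7,-1,-0.3,0,0],[0.7,-1,-0.3,0,0],[0.7,0,0,0,0],[0.7,0,0,0,0]]]'
python3 - <<'E'
from h import *
a=shot('scene','s11'); b=shot('top','t11'); brass('s11'); brass('t11')
cv2.imwrite('pics/c11.png',np.hstack([cv2.resize(a[140:300,160:470],(465,240)),cv2.resize(b[110:250,190:500],(332,150))[:150] if 0 else np.pad(cv2.resize(b[110:250,180:500],(330,144)),((0,96),(0,0),(0,0)))])[:,:,::-1])
for n in('t11','s11'):
    im,P,d,K,T=load(n); h=cv2.cvtColor(im,cv2.COLOR_RGB2HSV).astype(int); x,y,z=np.moveaxis(P*1000,-1,0)
    m=(d>0)&(abs(x-681)<60)&(y>-160)&(y<60)&(z>0)&(z<80)&(h[...,0]>105)&(h[...,0]<125)&(h[...,1]>120)
    print(n,cv2.minAreaRect(np.c_[x[m],y[m]].astype(np.float32)),[(lo,np.percentile(z[m&(y>=lo)&(y<lo+25)],95).round(1)) for lo in(-110,-70,-20)])
    m=(d>0)&(x>400)&(x<600)&(y>-420)&(y<-250)&(z>148)&(z<157)&((h[...,0]<8)|(h[...,0]>172))
    print('caps',cv2.minAreaRect(np.c_[x[m],y[m]].astype(np.float32)))
E
```

```text
time: 23.7
position: [0.6803, -0.0279, 0.2151]
tool_rot: [2.245, 2.196, 0.002]
ft_force: [0.5, 0.2, 0.2]
grip_width: 0.699
time: 24.58
position: [0.6163, -0.2259, 0.2132]
tool_rot: [2.246, 2.197, 0.002]
ft_force: [0.1, 1.1, -0.5]
grip_width: 0.699
s11 269 u [-124.8 -124.6  -66.    -4.    -3.5] height [11.2 23.4] x [464.6 480.1]
t11 284 u [-124.2 -124.2  -69.3   -3.2   -2.8] height [14.5 25.3] x [459.3 477.4]
t11 ((683.7876586914062, -51.770423889160156), (135.75257873535156, 42.566184997558594), 87.89678192138672) [(-110, np.float64(37.4)), (-70, np.float64(37.9)), (-20, np.float64(36.8))]
caps ((501.6922302246094, -350.9747314453125), (23.311309814453125, 33.910186767578125), 76.57817840576172)
s11 ((681.54150390625, -51.42475128173828), (137.31268310546875, 31.719783782958984), 88.70809936523438) [(-110, np.float64(36.9)), (-70, np.float64(36.2)), (-20, np.float64(36.5))]
caps ((514.8241577148438, -361.56854248046875), (9.138877868652344, 4.21179723739624), 19.312576293945312)
```

View pics/c11.png

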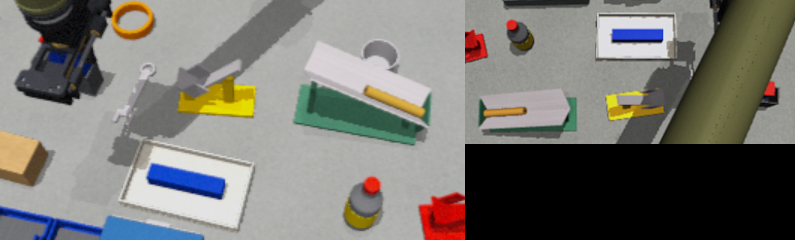

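Final crop: the tube lies flat in the tray, four spacers form one line at the stop, and the bystanders are in place. One numeric check of the capped tubes with the wrist camera, then hand in.

```bash
python3 - <<'E'
from h import *
shot('wrist','w12'); im,P,d,K,T=load('w12'); h=cv2.cvtColor(im,cv2.COLOR_RGB2HSV).astype(int); x,y,z=np.moveaxis(P*1000,-1,0)
m=(d>0)&(x>400)&(x<600)&(y>-420)&(y<-250)&(z>100)&(z<170)&(h[...,1]>120)&((h[...,0]<8)|(h[...,0]>172))
print(m.sum()); 
if m.sum()>5: print(cv2.minAreaRect(np.c_[x[m],y[m]].astype(np.float32)),z[m].mean())
m=(d>0)&(x>620)&(x<740)&(y>-160)&(y<60)&(z<80)&(h[...,0]>105)&(h[...,0]<125)
print(get_state()['time']); job.close_job()
E
```

```text
0
24.725
the job is handed in; nothing more can be done
```

The job is done and handed in at 24.7 s, within the 61 s limit.

- **Rest:** I took the open tube out of the rack, leaned it in the yellow rest and let go. At the first try its base rode up the foot plate. I lifted it off while still gripping it and seated it properly; the camera then put it about 1 mm from the seated line.
- **Spacers:** I gripped the tube again across its sides and pivoted it on the trough's upper lip to about 13° below level. The mouth was by my estimate about 135 mm above the stop, over the upper half. The spacers lie in one straight line about 120 mm long ending at the stop, measured before and again after the tube was lifted away.
- **Tray:** The empty tube lies flat in the white tray near its centre. Its top is level to about 1 mm and reads 36–38 mm against 34 mm expected, which I put down to camera error. The gripper is open and clear of everything.

**Not confirmed:** I could not check the two capped tubes at the end. The arm hid them from the fixed cameras, and the wrist camera did not show them. The open tube was lifted straight out with no sign of contact with them. In the last picture the wrench, tape, oil bottle and cup look to be where they started, and so does the part of the carton that shows, but I did not measure them.

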